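# Switch on the tracing light box and set it to full brightness

### The arm

A 6-joint arm with a two-finger parallel gripper is mounted at the origin on the work surface. World frame = base frame: x ahead of the robot, y to its left, z up, the work surface at z = 0. Lengths are in m, angles in rad, forces in N, time in s.
With the tool pointing down it reaches from about 0.25 to 0.725 m from the base axis. Payload 4 kg.
Tool frame: the origin (TCP) lies midway between the tips of the shut fingers; the grasp point (between the pads) lies bot.pinch_z behind it (bot.pinch_z is the distance from the TCP to the grasp point, in m); z points along the fingers, y is the direction in which the jaws open and shut (so a half turn about z gives the same grasp; the last joint's range is limited). The gripper opens to 85 mm and grips with 20 to 120 N. Pads are 22 mm wide; open, the fingers measure 114 mm over their backs; the gripper's body (76 mm by 85 mm) begins 54 mm behind the grasp point. The pads swing forward as they close: fully open they stand 13 mm farther back than shut.
Start: joints at [1.217, 0.241, 0.005, 1.335, 0, 1.571], TCP at [0.173, 0.469, 0.231] pointing down, gripper open.
Joint ranges: [-2.72, 2.72], [-1.05, 1.87], [-1.09, 1.28], [-1.99, 2.15], [-1.42, 1.44], [-3.14, 3.14]. Speed limits (rad/s): [2.79, 2.79, 3.14, 3.14, 3.14, 3.14].

### API

Orientations are given as a unit quaternion [x, y, z, w].
In Python, from workcell import bot gives the robot as it stands. The module is installed in compiled form; this text tells all that it offers.
- The arm moves only by the tool move_arm, never from a script. Its argument "series" is a list that holds one entry, the list of rows, each a list of 7 numbers: the shift along the world's x, y, z in cm, then the turn, a rotation vector about the world's x, y, z in degrees, then the opening, from 0 (shut) to 1 (fully open). A call has exactly 5 rows; each row shifts and turns the pose as measured when the row begins; what a row does not reach is not made up. A row lasts 1/10 s, in which the tool goes at most 50 mm and 8.59 degrees, less where a joint would pass 70% of its speed; a pose out of reach is approached as far as the arm can. A call with a gripper value outside its range is refused whole. The fingers move at their own pace and stop on an object; the grip force is fixed at half the most. Time passes only in rows, so rows that do not move let the fingers close, or fill a call up. It gives the time, the measured TCP pose, the force and the opening at its end, in the units of the state.
- bot.get_obs(): the state, without advancing time (a new reading comes with each control period).
- bot.camera(name): name is "scene" or "top" or "wrist"; returns (picture, depth): 400x640x3 uint8, red, green, blue; 400x640 float32, m along the optical axis (not along the pixel's ray), 0 where there is no reading.
- bot.camera_info(name): a dict with "vfov" (degrees; the focal length in pixels is half the picture's height over the tangent of half this angle, whatever the lens; pixels are square), "cx", "cy" (the principal point, pixels), "cam_to_world" (4x4, takes a point from camera to world coordinates); the wrist camera has in their place "tool_from_camera" (4x4, takes a point from camera to tool coordinates, whose origin is the TCP and whose axes are the flange's). Camera axes: x right, y down, z forward; pixel columns grow to the right and rows downward; lengths in m; the calibration is good to about 2 mm. A picture is of the moment at which its call begins: read the wrist's pose just before it. camera_info takes no time and is no camera call.
- bot.job_done(): hands the job in, once; it reports no verdict.
Trained networks look in the newest picture that a camera, given by its name, has taken for a name from the list of things; names that differ only in an ending like _2 or _b are one class to them, and where a whole thing is asked for, a point or a joint stands for the part that bears it (a point fixed in the world has none). Each returns a list of dicts, best first, with "confidence" (0 to 1); they miss things now and then, are a little off and sometimes report something else, mostly with a low value. They report only what shows in the picture. A call takes as long as a camera call.
- bot.find_in(camera, target): "at" ([x, y, z] in m, in world coordinates, good to about 4 mm: the middle of the surface that is visible of it).
The state is a dict: "clock": time; "joint_pos": joint angles; "joint_vel": joint speeds; "tau": joint torques, N m; "eef_pos": TCP position; "tool_rot": TCP orientation; "ft_force": force on the tool from outside, world axes, zero at the start; "ft_torque": the same for the moment, N m; "grip_width": finger opening in m.
Only numpy, scipy, OpenCV 4.12 (cv2) and the standard library are available. Lean on these libraries where they do the work, as an engineer would, in place of code of your own. Each camera call takes 0.05 s, during which the arm holds its last target.

### The job

Switch on the tracing light box: press its green button fully down with the fingertips and let it come up again, then push the black dimmer slide with a fingertip all the way to its bright end, the end marked with the large pale disc. Touch gently, without pinching anything; do not press the other buttons, and leave all the loose things on and around the box where they are.

Things in the scene. Friction and masses are not known exactly. Their poses are not given: they have to be found in the camera images.
- lightbox: tracing light box, a flat grey box 250 mm (its x) by 460 mm (its y) and 34 mm tall, fixed to the table. Origin at the centre of its underside; x points from the control strip (on the robot's side) to the back, y to the left seen from the robot, z up. On the strip, 85 mm in front of its centre, stand four buttons in a row on the left half (60 mm apart, at y = 185, 125, 65 and 5 mm; which colour is where varies) and the dimmer on the right half
- dimmer (a joint): position of the dimmer slide, m: 0 at the dim end (nearest the buttons), 0.09 at the stop at the bright end; it moves along the light box's -y (to the right, away from the buttons), takes about 1.5 N to move, and stays where it is left
- dimmer_top (a point): centre of the top of the dimmer's cap: a black block with a white line, 30 mm along the box's x, 14 mm along its y, rising 19 mm above the box's top. The bright end of its slot has a large pale disc (22 mm, 35 mm beyond the cap's last position), the dim end a small one (8 mm)
- btn_green (a joint): travel of the green button, m: 0 up, 0.006 fully down; sprung, from 1 N at first to 4 N at full travel, comes up by itself
- btn_green_top (a point): centre of the top of the green button's cap, 26 mm across, 22 mm above the box top; its black housing is 42 mm across and 12 mm tall
- btn_yellow (a joint): travel of the yellow button, m: 0 up, 0.006 down
- btn_yellow_top (a point): centre of the top of the yellow button's cap, same size as the green one
- btn_blue (a joint): travel of the blue button, m: 0 up, 0.006 down
- btn_blue_top (a point): centre of the top of the blue button's cap, same size as the green one
- btn_red (a joint): travel of the red button, m: 0 up, 0.006 down
- btn_red_top (a point): centre of the top of the red button's cap, same size as the green one
- weight_mid (a point): brass pattern weight, 52 mm across and 30 mm tall with a 20 mm wide neck, loose on the glowing panel; point at its centre
- spool_a_mid (a point): small wooden spool with red winding, 36 mm across, 44 mm tall, loose, left of the light box; point at its centre
- spool_b_mid (a point): small wooden spool with blue winding, 36 mm across, 44 mm tall, loose, left of the light box; point at its centre
- pin_tin_mid (a point): open metal tin of pins, 85 x 110 x 26 mm, loose, behind the light box; point at its centre
- brush_jar_mid (a point): glass jar 72 mm across and 85 mm tall, with brushes that stand up to 175 mm above the table, loose, right of the light box; point on its axis half-way up the glass
- paste_jar_mid (a point): closed paste jar 64 mm across and 70 mm tall with a white cap, loose, right of the light box; point at its centre
- scissors_mid (a point): scissors lying flat behind the light box, about 155 mm long and 8 mm thick, loose; point at their middle

How it is judged:
By the outcome, as a careful person would: the job done as asked, in the order asked, and still so for the second after the job is handed in, with the robot touching nothing.
It also fails if it takes over 38 s, if anything falls off the work surface, if the arm or the gripper's body presses on something with over 40 N, if the wrist force passes 120 N, or if a joint passes its speed limit or range.

## Working session

There is one attempt and no reset: what is moved stays moved. The work goes in short steps, Python scripts to look and compute and a tool call to move; the robot and the scene stay as the last step left them, time stands still between calls to the robot, and variables do not carry over. Pictures are saved under pics/ and viewed, and the job is handed in when it is done.

Besides the shell and the picture viewer there is one more tool, called after ">>>" by a JSON object that holds its "fn" and its "kwargs". move_arm: Moves the arm, as the interface text tells. Its arguments: {"type":"object","properties":{"series":{"type":"array","items":{"type":"array","items":{"type":"array","items":{"type":"number"}}}}},"required":["series"]}

```bash
mkdir -p pics; python3 - <<'E'
from workcell import bot
import cv2, numpy as np
o=bot.get_obs()
print(o['clock'],o['eef_pos'],o['tool_rot'],o['grip_width'],bot.pinch_z,o['ft_force'])
for c in ['top','scene']:
    p,d=bot.camera(c); cv2.imwrite(f'pics/{c}0.png',p[:,:,::-1]); np.save(f'pics/{c}0.npy',d)
    i=bot.camera_info(c); print(c,i)
    for t in (['btn_green_top','dimmer_top','btn_red_top','btn_blue_top','btn_yellow_top','lightbox'] if c=='top' else ['btn_green_top','dimmer_top']):
        for r in bot.find_in(c,t)[:2]: print(t,np.round(r['at'],4),round(r['confidence'],2))
print(bot.get_obs()['clock'])
E
```

```text
0.0 [0.17301338 0.46843597 0.23042056] [ 1.75966273e-01  9.84395643e-01 -1.02917830e-03 -1.72087484e-04] 0.08533784180646371 0.0187 [0.07119841 0.22429356 0.02307321]
top {'vfov': 42.56729459515602, 'cx': 318.3335382733064, 'cy': 195.94938625881917, 'cam_to_world': array([[-0.03009797, -0.99242185,  0.11913429,  0.48210928],
       [-0.99944065,  0.03161845,  0.01089283,  0.01588132],
       [-0.01457713, -0.1187398 , -0.9928184 ,  1.23470737],
       [ 0.        ,  0.        ,  0.        ,  1.        ]])}
btn_green_top [ 0.474  -0.0014  0.0543] 0.74
btn_green_top [0.4496 0.1169 0.0591] 0.52
dimmer_top [ 0.4953 -0.1164  0.0523] 0.61
dimmer_top [ 0.6246 -0.3052  0.0588] 0.32
btn_red_top [0.4396 0.1781 0.0551] 0.51
btn_blue_top [ 0.4801 -0.0018  0.0548] 0.65
btn_yellow_top [0.4584 0.0609 0.0563] 0.49
lightbox [0.5594 0.0063 0.0354] 0.79
scene {'vfov': 55.58361873512819, 'cx': 314.65290264471696, 'cy': 202.65832353041554, 'cam_to_world': array([[ 0.25802863,  0.5728698 , -0.77797263,  1.31859952],
       [ 0.96611365, -0.1586248 ,  0.20362364, -0.1743462 ],
       [-0.00675592, -0.80415071, -0.59438708,  0.59481292],
       [ 0.        ,  0.        ,  0.        ,  1.        ]])}
btn_green_top [0.4533 0.1183 0.0522] 0.5
0.5
```

View pics/top0.png

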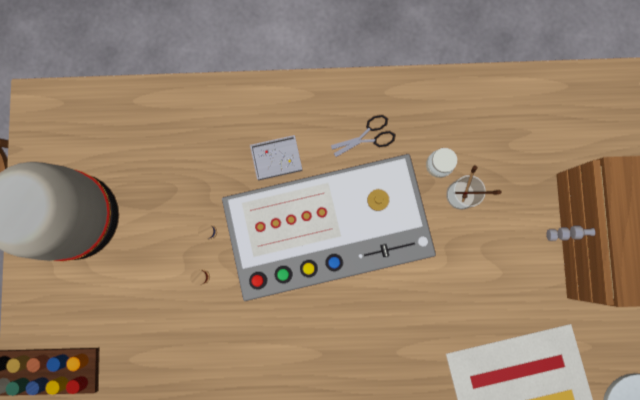

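View pics/scene0.png

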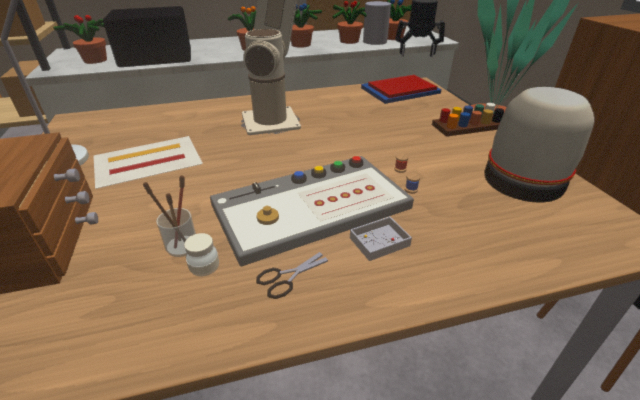

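```bash
cat > h.py <<'E'
import numpy as np,cv2
from workcell import bot
def deproj(c,d,uv,z=None):
    i=bot.camera_info(c); f=200/np.tan(np.radians(i['vfov']/2)); M=i['cam_to_world']
    u,v=uv; r=np.array([(u-i['cx'])/f,(v-i['cy'])/f,1.])
    if z is None: 
        return M[:3,:3]@(r*d[int(round(v)),int(round(u))])+M[:3,3]
    w=M[:3,:3]@r; s=(z-M[2,3])/w[2]; return M[:3,3]+s*w
E
python3 - <<'E'
from h import *
p=cv2.imread('pics/top0.png'); d=np.load('pics/top0.npy')
hsv=cv2.cvtColor(p,cv2.COLOR_BGR2HSV)
rng={'red':[(0,8),(172,180)],'green':[(45,80)],'yellow':[(22,35)],'blue':[(100,125)]}
P={}
for n,(u,v) in dict(red=(258,281),green=(283,274),yellow=(309,268),blue=(334,262)).items():
    m=np.zeros(p.shape[:2],bool)
    for a,b in rng[n]: m|=(hsv[...,0]>=a)&(hsv[...,0]<=b)&(hsv[...,1]>120)&(hsv[...,2]>60)
    yy,xx=np.nonzero(m); k=(abs(xx-u)<13)&(abs(yy-v)<13); c=(xx[k].mean(),yy[k].mean())
    P[n]=deproj('top',d,c,0.056); print(n,c,k.sum(),P[n].round(4),deproj('top',d,c).round(4))
A=np.array([[185,0],[125,0],[65,0],[5,0]])/1e3
B=np.array([P[n][:2] for n in P])
# box y dir
X=np.c_[A[:,0],np.ones(4)]; s=np.linalg.lstsq(X,B,rcond=None)[0]; print(s,np.linalg.norm(s[0]),(X@s-B).round(4))
yd=s[0]/np.linalg.norm(s[0]); xd=np.array([yd[1],-yd[0]]); o=B.mean(0)-yd*.095+.085*xd
print('yaw',np.degrees(np.arctan2(xd[1],xd[0])),'origin',o)
for n,uv,z in [('cap',(385,250),.053),('small',(361,256),.034),('big',(422.5,242),.034)]:
    w=deproj('top',d,uv,z); q=w[:2]-o; print(n,w.round(4),deproj('top',d,uv).round(4),'box xy',(q@xd).round(4),(q@yd).round(4))
for uv in [(474,168),(500,192),(446,160),(466,192),(440,192)]: print(uv,deproj('top',d,uv).round(3))
a=p[225:305,225:440]; cv2.imwrite('pics/z.png',cv2.resize(a,None,fx=3.6,fy=3.6,interpolation=cv2.INTER_CUBIC))
E
```

```text
red (np.float64(256.88188976377955), np.float64(280.31496062992125)) 127 [0.4351 0.1742 0.056 ] [0.4349 0.1746 0.0531]
green (np.float64(282.5), np.float64(274.36206896551727)) 116 [0.4467 0.1156 0.056 ] [0.4467 0.1158 0.0544]
yellow (np.float64(308.09302325581393), np.float64(268.2325581395349)) 129 [0.4588 0.0571 0.056 ] [0.4587 0.0573 0.0512]
blue (np.float64(333.655737704918), np.float64(262.172131147541)) 122 [ 0.4707 -0.0015  0.056 ] [ 0.4706 -0.0016  0.0512]
[[-0.19826398  0.97587821]
 [ 0.47163672 -0.00635284]] 0.9958146808627861 [[-0.0001  0.    ]
 [ 0.0002 -0.    ]
 [-0.     -0.    ]
 [-0.      0.    ]]
yaw 11.484174406988851 origin [0.55501416 0.01018079]
cap [ 0.4947 -0.1197  0.053 ] [ 0.4947 -0.1198  0.0521] box xy -0.0849 -0.1153
small [ 0.4828 -0.0657  0.034 ] [ 0.4828 -0.0656  0.0346] box xy -0.0859 -0.06
big [ 0.5108 -0.2097  0.034 ] [ 0.5107 -0.2096  0.0344] box xy -0.0871 -0.2066
(474, 168) [ 0.659 -0.3    0.169]
(500, 192) [ 0.606 -0.35   0.17 ]
(446, 160) [ 0.696 -0.267  0.07 ]
(466, 192) [ 0.618 -0.302  0.09 ]
(440, 192) [ 0.63  -0.264  0.001]
```

View pics/z.png

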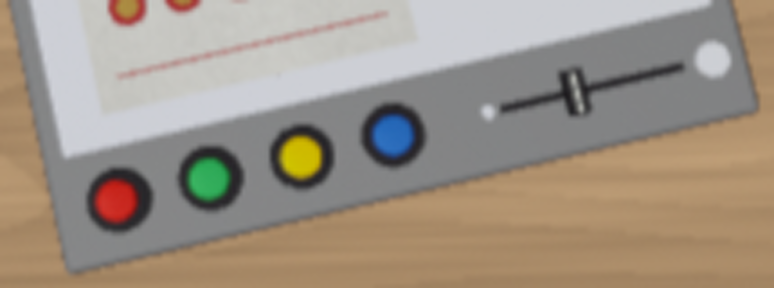

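>>> {"fn": "move_arm", "kwargs": {"series": [[[2.7,-3.5,-0.5,0,0,3.2,0],[2.7,-3.5,-0.5,0,0,3.2,0],[2.7,-3.5,-0.5,0,0,3.2,0],[2.7,-3.5,-0.5,0,0,3.2,0],[2.7,-3.5,-0.5,0,0,3.2,0]]]}}

```text
clock: 1.0
eef_pos: [0.3092, 0.2938, 0.2062]
tool_rot: [0.025, 1.0, 0.003, 0.001]
ft_force: [0.1, -0.2, 0.8]
grip_width: 0.0125
```

>>> {"fn": "move_arm", "kwargs": {"series": [[[2.7,-3.5,-0.5,0,0,3.2,0],[2.7,-3.5,-0.5,0,0,3.2,0],[2.7,-3.5,-0.5,0,0,3.2,0],[2.5,-3.2,-0.5,0,0,3.2,0],[0,0,0,0,0,0,0]]]}}

```text
clock: 1.5
eef_pos: [0.4213, 0.1471, 0.1862]
tool_rot: [-0.088, 0.996, 0.003, 0.002]
ft_force: [-0.4, -0.3, -0.4]
grip_width: -0.0001
```

>>> {"fn": "move_arm", "kwargs": {"series": [[[1.3,-1.6,-2,0,0,1.4,0],[1.25,-1.55,-2,0,0,0,0],[0,0,-2,0,0,0,0],[0,0,-2,0,0,0,0],[0,0,0,0,0,0,0]]]}}

```text
clock: 2.0
eef_pos: [0.4485, 0.1154, 0.1055]
tool_rot: [-0.099, 0.995, 0.005, 0.004]
ft_force: [-1.3, 0.5, 0.1]
grip_width: -0.0001
```

```bash
python3 - <<'E'
from h import *
from scipy.spatial.transform import Rotation as R
o=bot.get_obs(); print(o['eef_pos'],o['tool_rot'],o['ft_force'])
i=bot.camera_info('wrist'); print(i)
p,d=bot.camera('wrist'); cv2.imwrite('pics/w1.png',p[:,:,::-1])
hsv=cv2.cvtColor(p,cv2.COLOR_RGB2HSV)
W=np.eye(4);W[:3,:3]=R.from_quat(o['tool_rot']).as_matrix();W[:3,3]=o['eef_pos']
M=W@i['tool_from_camera']; f=200/np.tan(np.radians(i['vfov']/2))
for n,a,b in [('green',45,80),('yellow',22,35),('red',172,180)]:
    m=((hsv[...,0]>=a)&(hsv[...,0]<=b)&(hsv[...,1]>130)&(hsv[...,2]>60)).astype('uint8')
    k,l,s,c=cv2.connectedComponentsWithStats(m)
    for j in range(1,k):
        if s[j,4]>300:
            w=M[:3,:3]@np.array([(c[j,0]-i['cx'])/f,(c[j,1]-i['cy'])/f,1]); t=(.056-M[2,3])/w[2]
            dd=np.median(d[l==j]); print(n,c[j].round(1),s[j],(M[:3,3]+t*w).round(4),'by depth z',(M[:3,3]+dd*w)[2].round(4))
p,d=bot.camera('scene'); cv2.imwrite('pics/s1.png',cv2.resize(p[120:260,200:440,::-1],None,fx=3,fy=3))
E
```

```text
[0.44846177 0.11537451 0.10545537] [-0.09857134  0.99511007  0.00464354  0.00425228] [-1.34400871  0.47069409  0.10200866]
{'vfov': 62.190005147658596, 'cx': 314.1231529397867, 'cy': 198.38588279180127, 'tool_from_camera': array([[ 3.88962241e-04, -9.45014987e-01, -3.27026792e-01,
         8.47362475e-02],
       [ 9.99999643e-01,  6.12980227e-04, -5.81950483e-04,
        -6.23791844e-05],
       [ 7.50412886e-04, -3.27026449e-01,  9.45014888e-01,
        -1.43868976e-01],
       [ 0.00000000e+00,  0.00000000e+00,  0.00000000e+00,
         1.00000000e+00]])}
green [319.3 223.5] [ 300  206   39   36 1105] [0.4472 0.1187 0.056 ] by depth z 0.0572
yellow [225.2 223.5] [ 205  203   43   40 1131] [0.4588 0.0603 0.056 ] by depth z 0.0571
```

View pics/w1.png

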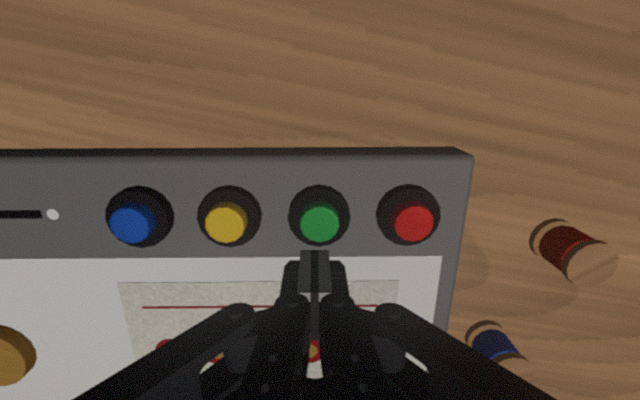

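View pics/s1.png

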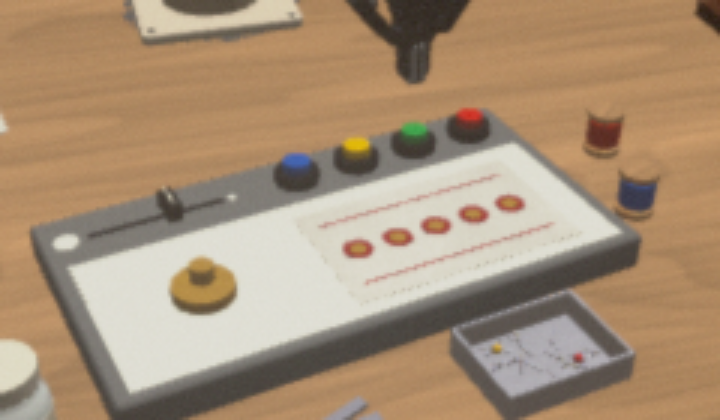

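>>> {"fn": "move_arm", "kwargs": {"series": [[[-0.1,0.15,-2,0,0,0,0],[0,0,-1.5,0,0,0,0],[0,0,-0.8,0,0,0,0],[0,0,-0.4,0,0,0,0],[0,0,0,0,0,0,0]]]}}

```text
clock: 2.6
eef_pos: [0.4541, 0.1213, 0.0666]
tool_rot: [-0.101, 0.995, 0.006, 0.013]
ft_force: [0.7, 0.5, -0.3]
grip_width: -0.0001
```

>>> {"fn": "move_arm", "kwargs": {"series": [[[-0.6,-0.4,0,-0.8,1.4,0,0],[0,0,0,0,0,0,0],[0,0,0,0,0,0,0],[0,0,0,0,0,0,0],[0,0,0,0,0,0,0]]]}}

```text
clock: 3.1
eef_pos: [0.4507, 0.1183, 0.0698]
tool_rot: [-0.101, 0.995, 0.001, 0.003]
ft_force: [-0.1, -0.3, -0.6]
grip_width: -0.0002
```

>>> {"fn": "move_arm", "kwargs": {"series": [[[-0.4,-0.1,-0.6,0,0,0,0],[0,0,-0.4,0,0,0,0],[0,0,0,0,0,0,0],[0,0,0,0,0,0,0],[0,0,0,0,0,0,0]]]}}

```text
clock: 3.6
eef_pos: [0.4459, 0.1171, 0.0586]
tool_rot: [-0.101, 0.995, 0.001, 0.003]
ft_force: [-0.6, 0.8, -0.5]
grip_width: 0.0
```

Centred on the cap within 2 mm; pressing in small steps.

>>> {"fn": "move_arm", "kwargs": {"series": [[[0.1,0,-0.3,0,0,0,0],[0,0,-0.2,0,0,0,0],[0,0,-0.2,0,0,0,0],[0,0,0,0,0,0,0],[0,0,0,0,0,0,0]]]}}

```text
clock: 4.1
eef_pos: [0.4473, 0.1172, 0.0518]
tool_rot: [-0.101, 0.995, 0.001, 0.003]
ft_force: [-0.9, -0.7, 3.7]
grip_width: 0.0
```

>>> {"fn": "move_arm", "kwargs": {"series": [[[0,0,-0.15,0,0,0,0],[0,0,-0.15,0,0,0,0],[0,0,-0.15,0,0,0,0],[0,0,-0.1,0,0,0,0],[0,0,-0.1,0,0,0,0]]]}}

```text
clock: 4.6
eef_pos: [0.4473, 0.1172, 0.0499]
tool_rot: [-0.101, 0.995, 0.001, 0.005]
ft_force: [-3.3, -0.1, 9.6]
grip_width: -0.0004
```

Bottomed out (stalled at z 0.0499, 9.6 N, above the 4 N spring). Releasing.

>>> {"fn": "move_arm", "kwargs": {"series": [[[0,0,0.5,0,0,0,0],[0,0,1.5,0,0,0,0],[0,0,2,0,0,0,0],[0,0,2,0,0,0,0],[0,0,0,0,0,0,0]]]}}

```text
clock: 5.1
eef_pos: [0.4474, 0.1172, 0.1113]
tool_rot: [-0.101, 0.995, 0.001, 0.005]
ft_force: [0.7, 0.9, 0.0]
grip_width: -0.0001
```

```bash
python3 - <<'E'
from h import *
o=bot.get_obs(); print(o['clock'],o['eef_pos'],o['tool_rot'],o['ft_force'])
p,d=bot.camera('top'); cv2.imwrite('pics/t2.png',p[:,:,::-1])
for uv in [(257,280),(308,268),(334,262),(282,274)]: print(uv,deproj('top',d,uv).round(4))
p,d=bot.camera('wrist'); cv2.imwrite('pics/w2.png',p[:,:,::-1])
E
```

```text
5.1 [0.44737561 0.11719003 0.11129143] [-0.10057828  0.99491718  0.00142455  0.00466856] [0.67852896 0.87333298 0.0127876 ]
(257, 280) [0.4555 0.1067 0.5575]
(308, 268) [0.4593 0.0572 0.0572]
(334, 262) [ 0.4711 -0.0023  0.0573]
(282, 274) [0.4624 0.0735 0.5613]
```

View pics/w2.png

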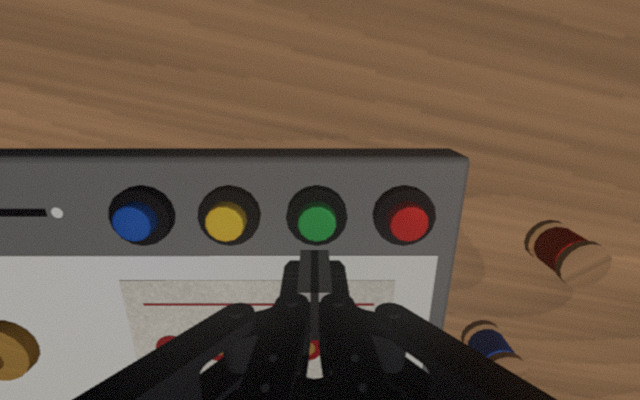

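>>> {"fn": "move_arm", "kwargs": {"series": [[[0.8,-4,0,0,0,0,0],[0.8,-4,0,0,0,0,0],[0.8,-4,0,0,0,0,0],[0.8,-4,0,0,0,0,0],[0.8,-4,0,0,0,0,0]]]}}

```text
clock: 5.7
eef_pos: [0.4822, -0.0842, 0.1026]
tool_rot: [-0.107, 0.994, 0.003, -0.002]
ft_force: [1.1, 0.2, -0.0]
grip_width: 0.0
```

>>> {"fn": "move_arm", "kwargs": {"series": [[[0,0,0,0,0,0,0],[0,0,0,0,0,0,0],[0,0,0,0,0,0,0],[0,0,0,0,0,0,0],[0,0,0,0,0,0,0]]]}}

```text
clock: 6.2
eef_pos: [0.4796, -0.0865, 0.0976]
tool_rot: [-0.105, 0.994, 0.003, -0.006]
ft_force: [-0.6, 0.3, 0.0]
grip_width: -0.0002
```

```bash
cat > wr.py <<'E'
from h import *
from scipy.spatial.transform import Rotation as R
def cam(o):
    i=bot.camera_info('wrist')
    W=np.eye(4);W[:3,:3]=R.from_quat(o['tool_rot']).as_matrix();W[:3,3]=o['eef_pos']
    return i,W@i['tool_from_camera'],200/np.tan(np.radians(i['vfov']/2))
def pt(o,uv,z):
    i,M,f=cam(o); w=M[:3,:3]@np.array([(uv[0]-i['cx'])/f,(uv[1]-i['cy'])/f,1]); return M[:3,3]+(z-M[2,3])/w[2]*w
E
python3 - <<'E'
from wr import *
o=bot.get_obs(); np.savez('pics/o3.npz',eef_pos=o['eef_pos'],tool_rot=o['tool_rot'])
print(o['clock'],o['eef_pos'],o['tool_rot'],o['ft_force'])
ideal=R.from_quat([-.1007,.9949,0,0]); print('corr deg',np.degrees((ideal*R.from_quat(o['tool_rot']).inv()).as_rotvec()))
p,d=bot.camera('wrist'); cv2.imwrite('pics/w3.png',p[:,:,::-1]); np.save('pics/w3.npy',d)
E
```

```text
6.2 [ 0.47955053 -0.08647596  0.09759359] [-0.10466152  0.99448624  0.00348008 -0.00556515] [-0.62732347  0.25827174  0.01140537]
corr deg [-0.33254501 -0.67464228 -0.45642798]
```

View pics/w3.png

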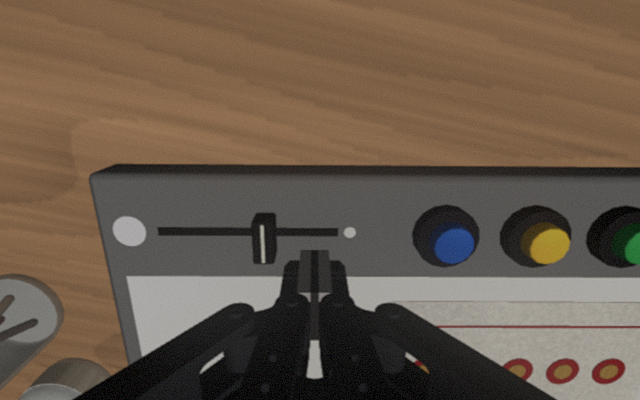

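```bash
python3 - <<'E'
from wr import *
o=dict(np.load('pics/o3.npz')); d=np.load('pics/w3.npy')
ob=np.array([.555,.0102]);yd=np.array([-.199,.980]);xd=np.array([.980,.199])
for n,uv,z in [('cap',(263.5,244),.053),('big',(129,231),.034),('small',(350,232),.034),('blue',(454,245),.056)]:
    w=pt(o,uv,z); q=w[:2]-ob; print(n,w.round(4),q@xd,q@yd)
q=o['eef_pos'][:2]-ob; print('tcp',q@xd,q@yd)
i,M,f=cam(o); c=np.linalg.inv(M)@np.r_[o['eef_pos'],1]; print(c[:2]/c[2]*f+[i['cx'],i['cy']])
E
```

```text
cap [ 0.4962 -0.1153  0.053 ] -0.08257513377163346 -0.11134179255237134
big [ 0.5152 -0.2076  0.034 ] -0.08239869396784305 -0.20554173037450024
small [ 0.4849 -0.0598  0.034 ] -0.08262133847710343 -0.054671256720131
blue [0.471  0.0011 0.056 ] -0.08409553620069016 0.007797166877188394
tcp -0.0931789915811208 -0.07972799585837168
[314.39648933 265.3632317 ]
```

>>> {"fn": "move_arm", "kwargs": {"series": [[[0.9,-0.1,-1.5,-0.3,-0.7,-0.5,0],[0,0,-1,0,0,0,0],[0,0,-0.5,0,0,0,0],[0,0,0,0,0,0,0],[0,0,0,0,0,0,0]]]}}

```text
clock: 6.75
eef_pos: [0.4885, -0.0846, 0.0674]
tool_rot: [-0.103, 0.995, 0.0, 0.001]
ft_force: [-0.1, 0.4, 0.1]
grip_width: 0.0001
```

>>> {"fn": "move_arm", "kwargs": {"series": [[[0,0,-1,0,0,0,0],[0,0,-0.7,0,0,0,0],[0,0,-0.5,0,0,0,0],[0,0,0,0,0,0,0],[0,0,0,0,0,0,0]]]}}

```text
clock: 7.25
eef_pos: [0.4885, -0.0848, 0.044]
tool_rot: [-0.103, 0.995, 0.0, 0.001]
ft_force: [0.2, -0.7, -0.6]
grip_width: -0.0
```

>>> {"fn": "move_arm", "kwargs": {"series": [[[0.1,-0.5,0,0,0,0,0],[0.1,-0.5,0,0,0,0,0],[0.1,-0.5,0,0,0,0,0],[0.1,-0.5,0,0,0,0,0],[0,0,0,0,0,0,0]]]}}

```text
clock: 7.75
eef_pos: [0.493, -0.1062, 0.0444]
tool_rot: [-0.103, 0.995, 0.001, 0.001]
ft_force: [0.6, 0.5, 0.8]
grip_width: -0.0
```

>>> {"fn": "move_arm", "kwargs": {"series": [[[0.1,-0.5,0,0,0,0,0],[0.1,-0.5,0,0,0,0,0],[0.1,-0.5,0,0,0,0,0],[0.1,-0.5,0,0,0,0,0],[0.1,-0.5,0,0,0,0,0]]]}}

```text
clock: 8.25
eef_pos: [0.4983, -0.1323, 0.0444]
tool_rot: [-0.103, 0.995, 0.002, 0.001]
ft_force: [0.4, 1.9, 0.3]
grip_width: -0.0
```

>>> {"fn": "move_arm", "kwargs": {"series": [[[0.1,-0.5,0,0,0,0,0],[0.1,-0.5,0,0,0,0,0],[0.1,-0.5,0,0,0,0,0],[0.06,-0.3,0,0,0,0,0],[0,0,0,0,0,0,0]]]}}

```text
clock: 8.75
eef_pos: [0.5025, -0.1529, 0.0444]
tool_rot: [-0.103, 0.995, 0.002, 0.001]
ft_force: [-0.8, 1.2, -0.8]
grip_width: 0.0002
```

>>> {"fn": "move_arm", "kwargs": {"series": [[[0.06,-0.3,0,0,0,0,0],[0.06,-0.3,0,0,0,0,0],[0.04,-0.2,0,0,0,0,0],[0.04,-0.2,0,0,0,0,0],[0.04,-0.2,0,0,0,0,0]]]}}

```text
clock: 9.25
eef_pos: [0.5025, -0.1536, 0.0446]
tool_rot: [-0.107, 0.994, 0.014, 0.001]
ft_force: [-0.5, 6.5, 1.8]
grip_width: -0.0001
```

Force has risen to 6.5 N with no further travel, which suggests the stop. I'll check before backing off.

```bash
python3 - <<'E'
from wr import *
o=bot.get_obs(); print(o['clock'],o['eef_pos'],o['ft_force'])
p,d=bot.camera('wrist'); cv2.imwrite('pics/w4.png',p[:,:,::-1])
E
```

```text
9.25 [ 0.50253221 -0.15362976  0.04458624] [-0.49975583  6.53748098  1.84361302]
```

View pics/w4.png

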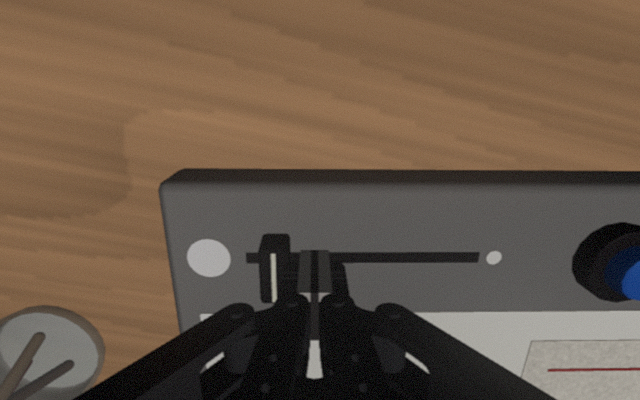

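>>> {"fn": "move_arm", "kwargs": {"series": [[[0.06,-0.3,0,0,0,0,0],[0.06,-0.3,0,0,0,0,0],[0.06,-0.3,0,0,0,0,0],[0.06,-0.3,0,0,0,0,0],[0.06,-0.3,0,0,0,0,0]]]}}

```text
clock: 9.8
eef_pos: [0.5024, -0.1536, 0.0449]
tool_rot: [-0.112, 0.993, 0.03, -0.0]
ft_force: [0.0, 8.5, 2.9]
grip_width: 0.0001
```

>>> {"fn": "move_arm", "kwargs": {"series": [[[-0.2,1,0,0,0,0,0],[-0.2,1,0,0,0,0,0],[0,0,1,0,0,0,0],[0,0,3,0,0,0,0],[0,0,3,0,0,0,0]]]}}

```text
clock: 10.3
eef_pos: [0.4942, -0.1319, 0.1137]
tool_rot: [-0.112, 0.993, 0.029, -0.005]
ft_force: [0.3, -0.8, 0.4]
grip_width: -0.0001
```

>>> {"fn": "move_arm", "kwargs": {"series": [[[-2,0.5,3,0,0,0,0],[-3,0.5,3,0,0,0,0],[-3,0.5,2,0,0,0,0],[-3,0,0,0,0,0,0],[0,0,0,0,0,0,0]]]}}

```text
clock: 10.8
eef_pos: [0.385, -0.1189, 0.2054]
tool_rot: [-0.113, 0.993, 0.023, 0.002]
ft_force: [0.2, 0.2, 0.7]
grip_width: -0.0
```

>>> {"fn": "move_arm", "kwargs": {"series": [[[-3,3,0,0,0,0,0],[-3,3,0,0,0,0,0],[-1,1,0,0,0,0,0],[0,0,0,0,0,0,0],[0,0,0,0,0,0,0]]]}}

```text
clock: 11.3
eef_pos: [0.3168, -0.0496, 0.2087]
tool_rot: [-0.112, 0.994, 0.019, 0.007]
ft_force: [0.4, -0.1, 0.4]
grip_width: -0.0
```

```bash
python3 - <<'E'
from h import *
o=bot.get_obs(); print(o['clock'],o['eef_pos'],o['ft_force'])
p,d=bot.camera('top'); cv2.imwrite('pics/t5.png',p[:,:,::-1])
cv2.imwrite('pics/t5z.png',cv2.resize(p[100:310,190:510,::-1],None,fx=2.4,fy=2.4))
p,d=bot.camera('scene'); cv2.imwrite('pics/s5.png',cv2.resize(p[120:310,150:440,::-1],None,fx=2.6,fy=2.6))
E
```

```text
11.3 [ 0.31681141 -0.04964862  0.20874892] [ 0.42021514 -0.09321736  0.42149278]
```

View pics/t5z.png

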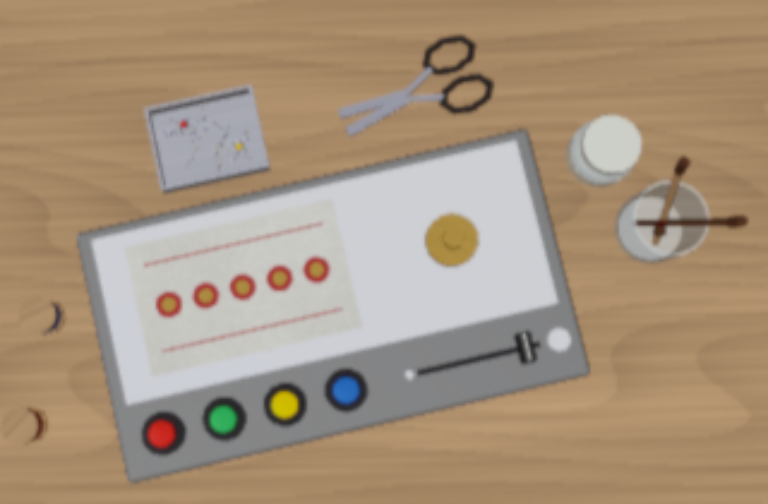

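View pics/s5.png

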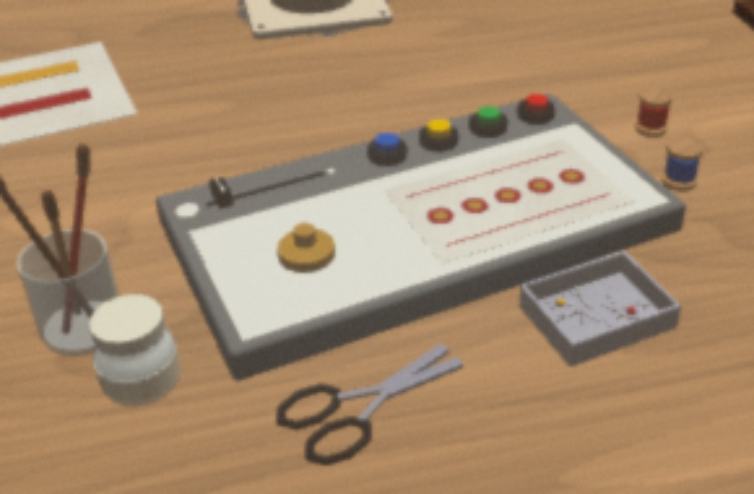

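```bash
python3 - <<'E'
from h import *
a=deproj('top',None,(409.4,244.7),.053);b=deproj('top',None,(422.8,241.5),.034);c=deproj('top',None,(361,256),.034)
print(a,np.linalg.norm((a-b)[:2]),np.linalg.norm((b-c)[:2]))
p0=cv2.imread('pics/top0.png').astype(int);p1=cv2.imread('pics/t5.png').astype(int)
m=(abs(p0-p1).max(2)>40); m[:100]=0; m[310:]=0; ys,xs=np.nonzero(m[:, 190:520]); print(len(xs), xs.min()+190,xs.max()+190,ys.min(),ys.max())
E
```

```text
[ 0.50507009 -0.1759081   0.053     ] 0.03518044642901555 0.1476397390223048
113 380 413 238 256
```

The cap is 35.2 mm from the large disc (35 mm at the stop), and only the dimmer differs from the first picture. Handing in.

```bash
python3 -c "
from workcell import bot
print(bot.job_done())"
```

```text
the job is handed in; nothing more can be done
None
```

The green button was pressed and came back up, and then the dimmer was pushed to its bright end. I handed the job in at about 11.4 s, with the gripper clear of everything.

- **Green button:** with the gripper shut, I pressed the cap until it stopped at z = 0.050, which is 6 mm below its rest height. The force read 9.6 N, against 4 N for the spring at full travel. After I lifted off, the force was back near zero and the button looked fully up.
- **Dimmer:** I pushed it from the button side until it stopped moving. A second push, up to 8.5 N, gave no further travel. In the last top picture the cap is 35.2 mm from the large pale disc; it should be 35 mm at the stop.
- **Everything else:** comparing the first and last top pictures around the box, only the dimmer had changed. The other buttons and the loose things look unmoved.
- **Disagreements:** the top and wrist cameras differed by about 3 to 4 mm sideways, so I used positions in between. The detector's first guess for the green button was actually the blue one, so I located the buttons by colour. The arm drifted a few millimetres and tilted slightly between moves. I corrected this before the button press and before the dimmer push. The tool also tilted about 3° against the stop, with no sign of harm.

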